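# Draw the dried battery's tray out of the parts dryer

## Task

Stop the parts dryer by pressing the red button fully in, then hook a fingertip behind the lip of the tray on which the yellow battery lies and draw that tray out along its rails, all the way to its stop. The lip is only hooked from inside, not pinched, and the battery rides along without being touched or lifted. Leave the other tray and the part on it, the green button and everything else on the bench alone.

Things in the scene. Friction and masses are not known exactly. Their poses are not given: they have to be found in the camera images.
- rack: Fixed drying rack. Origin: at table height below the middle of its 250 x 300 mm steel base plate (12 mm thick). Its +x axis points from the front of the trays (robot side) to their rear, +y to the left, z up. Three rails 8 mm thick, up to 48 mm above the table, stand at y = -132, 0 and +132 mm, a tray between each pair
- tray_left (a joint): How far the left tray (y = +66 mm in the rack's frame) is drawn out, m: 0 fully in, 0.14 at its stop, fully out; it grows as the tray moves towards the rack's -x. Starts between 0 and 0.02. Sliding friction about 2.5 N plus damping of 6 N per m/s; it stays where it is left
- tray_right (a joint): The same for the right tray (y = -66 mm in the rack's frame). Over the rear of both trays, at x = +75 mm in the rack's frame, a fixed air pipe (22 mm diameter) runs along y, 114 to 136 mm above the table, from a post at y = -143 to a riser at y = +200 mm; left of the trays stands the blue blower box, 83 mm high, x = -40 to +130, y = +150 to +280 mm
- tray_left_lip (a point): Middle of the top edge of the left tray's lip, on the lip's inner face; axes as the rack's. The lip is the tray's front wall: 12 mm thick (grey inner layer, white front plate), its top 58 mm above the table and 36 mm above the tray's floor. Behind it is an empty finger bay, 71 mm long from the lip's inner face to a low cross bar and 110 mm wide; the part lies behind the bar
- tray_right_lip (a point): The same point of the right tray, which is alike. Each tray is about 260 mm long and 120 mm wide (110 inside); its floor is 22 mm above the table, its side walls are 24 mm and its cross bar (4 mm thick) 16 mm high above the floor
- front_left: White front plate of the left tray's lip, 6 x 120 x 42 mm, its outer face towards the robot; origin at the middle of its lower edge. It moves with the tray and need not be touched
- front_right: The same plate of the right tray
- battery: Yellow battery pack with a black top, 70 x 74 x 47 mm, about 0.35 kg, loose on one of the two trays (which one varies); origin at the centre of its underside, z up
- motor: Round black and grey motor part, 72 mm diameter, 56 mm high, about 0.35 kg, loose on the other tray; origin at the centre of its underside, z up
- stop_button (a joint): Red push button: travel downwards in m, 0 out, 0.006 fully in; a spring, 5 N when fully in. It springs back
- stop_button_top (a point): Centre of the top of the red button (32 mm diameter) on a fixed yellow box, 70 x 70 x 45 mm; it is pressed straight down
- start_button (a joint): Green push button of the same kind, on a grey box of the same size; the two boxes swap places
- start_button_top (a point): Centre of the top of the green button
- spray_blue: Spray bottle with blue body, 72 mm diameter, 235 mm high, loose; origin under its centre
- aerosol: Aerosol can, 60 mm diameter, 190 mm high, loose; origin under its centre
- tape_roll: Cardboard-coloured roll core, 90 mm diameter, 45 mm high, loose; origin under its centre
- brush: Hand brush lying flat, loose; origin under its middle
- torch: Orange torch lying flat, 125 mm long, 44 mm high, loose; origin under its middle
Not all that is in view belongs to the job. Leave any pink or turquoise look-alike of the battery alone. What is shaped like the part that bears stop_button but purple is not meant.

How it is judged:
By the outcome, as a careful person would: the job done as asked, in the order asked, and still so for the second after the job is handed in, with the robot touching nothing.
It also fails if it takes over 48 s, if anything falls off the work surface, if the arm or the gripper's body presses on something with over 40 N, if the wrist force passes 120 N, or if a joint passes its speed limit or range.

## Robot

A 6-joint arm with a two-finger parallel gripper is mounted at the origin on the work surface. World frame = base frame: x ahead of the robot, y to its left, z up, the work surface at z = 0. Lengths are in mm, angles in rad, forces in N, time in s.
With the tool pointing down it reaches from about 350 to 875 mm from the base axis. Payload 4.2 kg.
Tool frame: the origin (TCP) lies at the very end of the fingers, on their centre line; the grasp point (between the pads) lies 19 mm behind it (bot.pinch_z is the distance from the TCP to the grasp point, in mm); z points along the fingers, x is the direction in which the jaws open and shut, and the axes are right-handed (so a half turn about z gives the same grasp; the last joint's range is limited). The gripper opens to 87 mm and grips with 3 to 60 N. Pads are 19 mm wide; open, the fingers measure 117 mm over their backs; the gripper's body (75 mm by 190 mm) begins 51 mm behind the grasp point.
Start: joints at [1.477, 0.385, 0.008, 0, -1.194, -0.259], TCP at [215.921, 586.496, 222.55] pointing down, gripper open.
Joint ranges: [-3.14, 3.14], [-1.21, 2.06], [-1.07, 1.41], [-3.16, 2.05], [-2.99, -0.16], [-3.1, 3.1]. Speed limits (rad/s): [2.79, 2.79, 3.14, 3.14, 3.14, 3.14].

## Interface

Orientations are given as a unit quaternion [x, y, z, w].
In Python, from bench import telemetry, imaging, bot gives the robot as it stands.
- The arm moves only by the tool carry_out, never from a script. Its argument "increments" is a list of rows, each a list of 2 entries, a list of its own where there are three numbers: the shift along the tool's x, y, z in mm, then the turn about the tool's z in rad. In form: [[[dx, dy, dz], yaw], ...]. A call has 1 to 12 rows; each row shifts and turns the commanded pose from where the row before left it, along the tool's axes as they then stand; what a row does not reach is not made up. A row lasts 1/10 s, in which the tool goes at most 50 mm and 8.59 degrees, less where a joint would pass 70% of its speed; a pose out of reach is approached as far as the arm can. A call with a gripper value outside its range is refused whole. "hand" is the finger opening in mm, from 0 to 87, set as the call begins (left out, the last holds). The fingers move at their own pace and stop on an object; "newtons" is the grip in N (left out, the last holds). Time passes only in rows, so rows that do not move let the fingers close. It gives the time, the measured TCP pose, the force and the opening at its end, in the units of the state.
- telemetry.get_obs(): the state, without advancing time (a new reading comes with each control period).
- imaging.snapshot(name): name is "side" or "top" or "wrist"; returns a dict with "image" (420x560x3 uint8, red, green, blue), "intrinsics" (3x3 intrinsics, pixels), "R" (3x3) and "t" (3): a world point X has camera coordinates R X + t. Camera axes: x right, y down, z forward; pixel columns grow to the right and rows downward; lengths in mm; the calibration is good to about 2 mm. A picture is of the moment at which its call begins. There is no depth.
- bot.hand_in(): hands the job in, once; it reports no verdict.
The state is a dict: "time": time; "joints": joint angles; "qd": joint speeds; "tau": joint torques, N m; "tcp_pos": TCP position; "eef_rot": TCP orientation; "contact_force": force on the tool from outside, world axes, zero at the start; "wrist_torque": the same for the moment, N m; "grip_width": opening from 0.0 (shut) to 1.0 (fully open).
Only numpy, scipy, OpenCV 4.12 (cv2) and the standard library are available. Lean on these libraries where they do the work, as an engineer would, in place of code of your own. Each camera call takes 0.05 s, during which the arm holds its last target.

## Working session

There is one attempt and no reset: what is moved stays moved. The work goes in short steps, Python scripts to look and compute and a tool call to move; the robot and the scene stay as the last step left them, time stands still between calls to the robot, and variables do not carry over. Pictures are saved under pics/ and viewed, and the job is handed in when it is done.

Besides the shell and the picture viewer there is one more tool, called after ">>>" as name([rows], argument=value, ...), one row to a line, values as JSON. carry_out: Moves the arm, as the interface text tells. Its arguments: {"type":"object","properties":{"increments":{"type":"array","items":{"type":"array"}},"hand":{"type":"number"},"newtons":{"type":"number"}},"required":["increments"]}

```bash
mkdir -p pics; cat > h.py <<'E'
import numpy as np, cv2, pickle
from bench import telemetry, imaging, bot
def snap(n,f):
    s=imaging.snapshot(n); pickle.dump(s,open(f'pics/{f}.pkl','wb'))
    cv2.imwrite(f'pics/{f}.png',s['image'][:,:,::-1]); return s
def load(f): return pickle.load(open(f'pics/{f}.pkl','rb'))
def ray(s,u,v,z):
    K,R,t=[np.array(s[k],float) for k in('intrinsics','R','t')]
    c=-R.T@t; d=R.T@np.linalg.inv(K)@np.array([u,v,1.]); return c+d*(z-c[2])/d[2]
def proj(s,X):
    K,R,t=[np.array(s[k],float) for k in('intrinsics','R','t')]
    p=K@(R@np.array(X,float)+t); return p[:2]/p[2]
def tri(s1,p1,s2,p2):
    P=[np.array(s['intrinsics'])@np.c_[np.array(s['R']),np.array(s['t'])] for s in(s1,s2)]
    X=cv2.triangulatePoints(P[0],P[1],np.array(p1,float).reshape(2,1),np.array(p2,float).reshape(2,1))
    return (X[:3]/X[3]).ravel()
E
python3 - <<'E'
from h import *
for n in('top','side','wrist'): 
    s=snap(n,n+'0'); print(n,-np.array(s['R']).T@s['t'])
print(telemetry.get_obs())
E
```

```text
top [ 478.77580855  -13.82868089 1334.29180796]
side [ 510.90771225 -985.29855381  688.56616483]
wrist [279.59414975 563.67693107 383.04410215]
{'time': 0.15, 'joints': array([ 1.47659158e+00,  3.85403074e-01,  6.92461456e-03, -3.52781139e-04,
       -1.19399314e+00, -2.58621265e-01]), 'qd': array([ 0.00018796, -0.00272295,  0.004902  ,  0.00341159,  0.00072742,
        0.00018741]), 'tau': array([-2.05572246e-05, -3.91050410e+01,  1.87587494e+01,  4.22240004e+00,
        1.23622874e-02, -1.39370968e-04]), 'tcp_pos': array([215.78606208, 586.07912712, 221.69087135]), 'eef_rot': array([-5.71981795e-01,  8.20265870e-01, -5.32908417e-04, -6.66728061e-04]), 'contact_force': array([-0.62674882, -1.10545582, -0.16656491]), 'wrist_torque': array([-0.01132926,  0.01334581, -0.04952737]), 'grip_width': 1.0020443404095019}
```

View pics/top0.png

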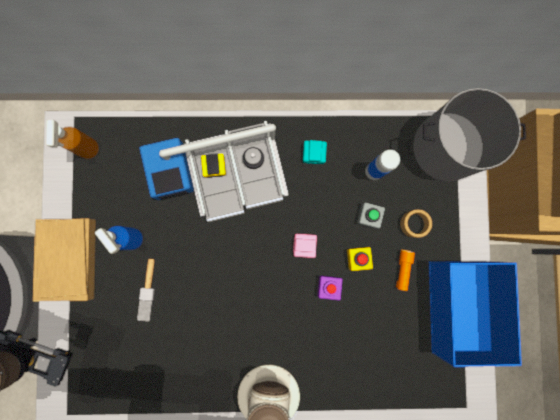

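View pics/side0.png

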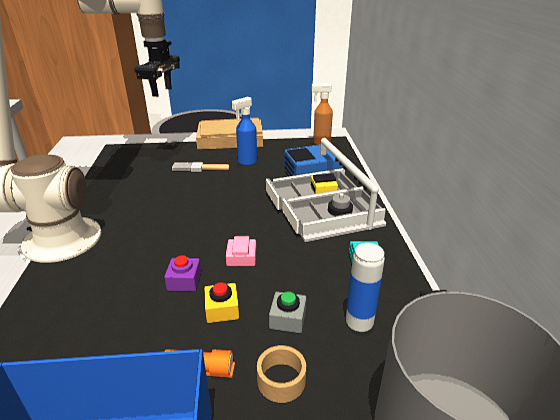

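The top view shows the battery (yellow with a black top) at (213,165) on the left tray and the motor at (254,157) on the right tray. There are two red-topped candidates. The one on the yellow box at (361,259) fits, while the purple one at (331,288) is the look-alike. The green button is at (373,215). I'll enlarge to confirm.

```bash
python3 - <<'E'
from h import *
s=load('top0');im=s['image'][:,:,::-1]
a=cv2.resize(im[110:230,130:300],None,fx=4.5,fy=4.5,interpolation=cv2.INTER_CUBIC);cv2.imwrite('pics/c1.png',a)
b=cv2.resize(im[190:310,290:430],None,fx=4,fy=4,interpolation=cv2.INTER_CUBIC);cv2.imwrite('pics/c2.png',b)
s2=load('side0')
def red(s):
    h=cv2.cvtColor(s['image'],cv2.COLOR_RGB2HSV)
    m=((h[...,0]<5)|(h[...,0]>174))&(h[...,1]>170)&(h[...,2]>110)
    n,l,st,c=cv2.connectedComponentsWithStats(m.astype(np.uint8))
    return [(st[i].tolist(),c[i].round(1).tolist()) for i in range(1,n) if st[i,4]>25]
print(red(s));print(red(s2))
c=cv2.resize(s2['image'][130:330,150:400][:,:,::-1],None,fx=3,fy=3,interpolation=cv2.INTER_CUBIC);cv2.imwrite('pics/c3.png',c)
E
```

```text
[([357, 254, 11, 10, 84], [362.0, 258.7]), ([327, 284, 9, 9, 59], [331.0, 288.4])]
[([174, 255, 14, 12, 128], [180.8, 260.7]), ([213, 282, 15, 14, 163], [219.7, 288.8])]
```

View pics/c1.png

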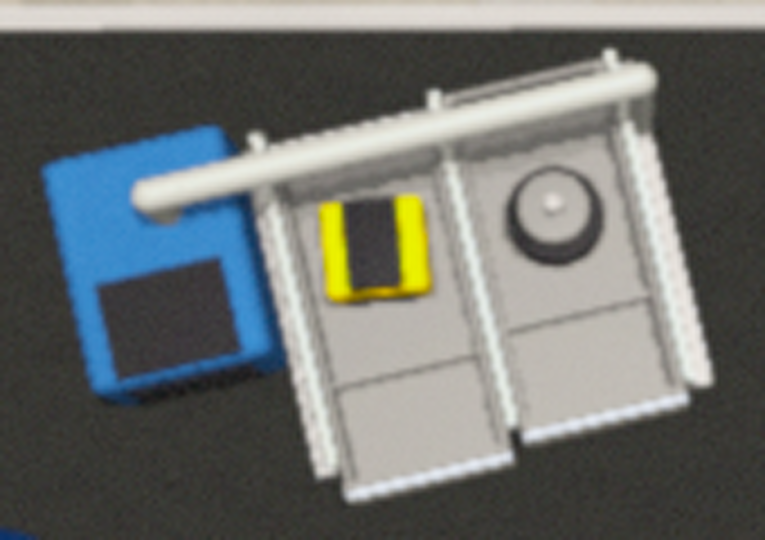

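View pics/c2.png

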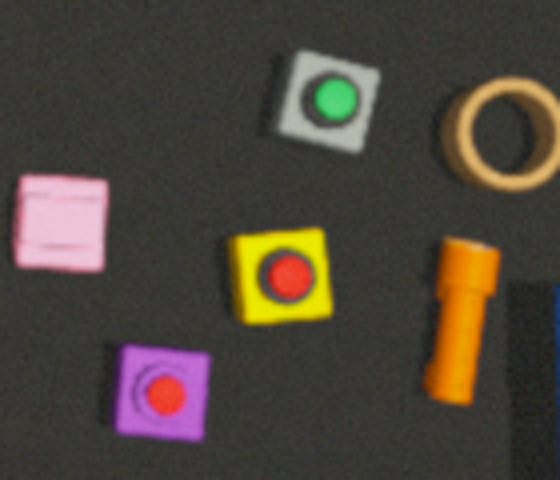

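View pics/c3.png

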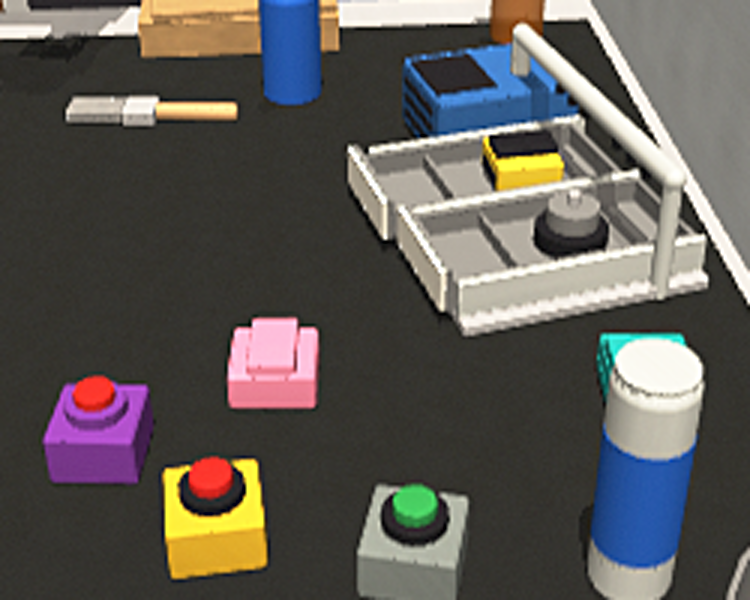

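The crops confirm the yellow box with the red button at top (362,259) and side (220,289). The battery sits on the left tray, whose lip runs from about (207,220) to (243,212). Next I'll measure both.

```bash
python3 - <<'E'
from h import *
s=load('top0');s2=load('side0')
print('btn tri',tri(s,(362,258.7),s2,(219.7,288.8)))
for z in(50,60,65): print(z,ray(s,362,258.7,z),ray(s2,219.7,288.8,z))
f=lambda u,v:(130+u/4.5-.5,110+v/4.5-.5)
# lip top band corners in crop: left-front, right-front ; right lip too
for n,p,z in [('LLf',(348,497),58),('LRf',(512,460),58),('RLf',(524,438),58),('RRf',(688,400),58),('railL front',(325,475),48),('railM',(512,428),48),('railR',(702,382),48),
  ('railL back',(257,140),48),('railM back',(433,97),48),('railR back',(611,55),48),('barL',(335,385),38),('barR',(482,354),38)]:
    print(n,ray(s,*f(*p),z).round(1))
h=cv2.cvtColor(s['image'],cv2.COLOR_RGB2HSV)
m=((h[...,0]>22)&(h[...,0]<34)&(h[...,1]>150)&(h[...,2]>120)).astype(np.uint8);m[:, :195]=0;m[:,240:]=0;m[200:]=0
# brightness scan across lip
from scipy.ndimage import map_coordinates
g=cv2.cvtColor(s['image'],cv2.COLOR_RGB2GRAY).astype(float)
A=ray(s,*f(348,497),58);B=ray(s,*f(512,460),58);d=(B-A)/np.linalg.norm(B-A);print('width',np.linalg.norm(B-A),'dir',d, np.degrees(np.arctan2(d[0],-d[1])))
n=np.array([-d[1],d[0],0]); n=n if n[0]>0 else -n
for o in np.arange(-12,30,2):
    v=[map_coordinates(g,[[q[1]],[q[0]]],order=1)[0] for q in (proj(s,A+(B-A)*t+n*o) for t in np.linspace(.15,.85,15))]
    print(o,round(np.mean(v)),end='; ')
E
```

```text
btn tri [ 442.37381458 -303.79660995   62.48402303]
50 [ 440.66193126 -306.7032005    50.        ] [ 442.20427924 -290.23815419   50.        ]
60 [ 440.95870087 -304.42276456   60.        ] [ 443.2801808  -301.12285867   60.        ]
65 [ 441.10708567 -303.28254659   65.        ] [ 443.81813157 -306.56521091   65.        ]
LLf [569.7 190.3  58. ]
LRf [595.1  73.8  58. ]
RLf [610.8  65.2  58. ]
RRf [637.1 -52.1  58. ]
railL front [586.4 208.3  48. ]
railM [619.1  74.4  48. ]
railR [651.3 -62.6  48. ]
railL back [830.3 257.9  48. ]
railM back [861.4 130.6  48. ]
railR back [892.    1.1  48. ]
barL [652.5 202.9  38. ]
barR [674.4  96.6  38. ]
width 119.14447736245887 dir [ 0.21302707 -0.9770463   0.        ] 12.299805595589945
-12 54; -10 57; -8 68; -6 94; -4 132; -2 175; 0 206; 2 220; 4 215; 6 199; 8 188; 10 186; 12 185; 14 185; 16 185; 18 185; 20 185; 22 185; 24 185; 26 185; 28 185;
```

The checks hold: the lip comes out 119 mm wide against 120 given, and the bar is 71 mm behind the lip's inner face. The button top is at about (442,-304,62). The rack is yawed about 12.5°. First I raise, close and turn the tool.

>>> carry_out([
  [[0, 0, -27], -0.142],
  [[0, 0, -27], -0.142],
  [[0, 0, -27], -0.142],
  [[0, 0, -27], -0.142],
  [[0, 0, 0], 0],
], hand=0, newtons=20)

```text
time: 0.65
tcp_pos: [216.6, 588.0, 335.1]
eef_rot: [0.78, -0.626, -0.002, -0.004]
contact_force: [-0.2, -0.3, -0.0]
grip_width: 0.634
```

```bash
cat >> h.py <<'E'
from scipy.spatial.transform import Rotation as Ro
def togo(X):
    o=telemetry.get_obs();R=Ro.from_quat(o['eef_rot']).as_matrix();p=o['tcp_pos']
    print('t',o['time'],'tcp',p.round(1),'x',R[:,0].round(3),'y',R[:,1].round(3),'z',R[:,2].round(3),'F',o['contact_force'].round(1),'g',round(o['grip_width'],2),'q',o['joints'].round(2))
    for x in X: print(x,'->',(R.T@(np.array(x)-p)).round(1))
E
python3 - <<'E'
from h import *
togo([(510,80,330),(442,-304,330)])
E
```

```text
t 0.65 tcp [216.6 588.  335.1] x [ 0.215 -0.976 -0.007] y [-0.977 -0.215 -0.004] z [ 0.002  0.008 -1.   ] F [-0.2 -0.3 -0. ] g 0.63 q [ 1.48  0.33  0.21  0.   -1.44  0.31]
(510, 80, 330) -> [ 559.3 -177.1    1.7]
(442, -304, 330) -> [919.6 -27.9  -1.5]
```

>>> carry_out([
  [[40, -14, 0], 0],
  [[40, -14, 0], 0],
  [[40, -14, 0], 0],
  [[40, -14, 0], 0],
  [[40, -14, 0], 0],
  [[40, -14, 0], 0],
  [[40, -14, 0], 0],
  [[40, -14, 0], 0],
  [[40, -14, 0], 0],
  [[40, -14, 0], 0],
  [[40, -14, 0], 0],
  [[40, -14, 0], 0],
])

```text
time: 1.85
tcp_pos: [482.8, 151.7, 329.8]
eef_rot: [0.779, -0.627, -0.0, 0.0]
contact_force: [0.9, 0.9, 0.1]
grip_width: 0.01
```

>>> carry_out([
  [[40, 13, 0], 0],
  [[40, 13, 0], 0],
  [[40, 13, 0], 0],
  [[40, 13, 0], 0],
  [[40, 13, 0], 0],
  [[40, 13, 0], 0],
  [[40, 13, 0], 0],
  [[40, 13, 0], 0],
  [[40, 13, 0], 0],
  [[40, 13, 0], 0],
  [[20, 6, 0], 0],
  [[0, 0, 0], 0],
])

```text
time: 3.05
tcp_pos: [438.5, -287.9, 329.0]
eef_rot: [0.777, -0.629, -0.001, 0.0]
contact_force: [-0.7, 1.0, -1.0]
grip_width: 0.005
```

```bash
python3 - <<'E'
from h import *
togo([(442,-304,200),(442,-304,75)])
s=snap('wrist','w1');print(-np.array(s['R']).T@s['t'])
E
```

```text
t 3.05 tcp [ 438.5 -287.9  329. ] x [ 0.209 -0.978 -0.001] y [-0.978 -0.209  0.002] z [-0.003  0.001 -1.   ] F [-0.7  1.  -1. ] g 0.01 q [-0.27  0.15 -0.04 -0.   -1.37  2.05]
(442, -304, 200) -> [ 16.6  -0.3 129. ]
(442, -304, 75) -> [ 16.8  -0.6 254. ]
[ 505.32691916 -273.88226478  490.33798602]
```

View pics/w1.png

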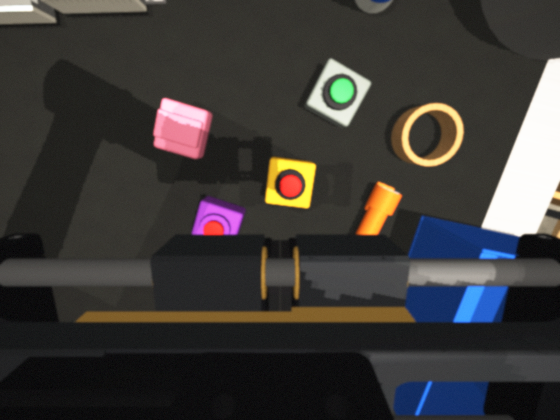

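The wrist picture shows the red button on the yellow box at (290,184), with the fingers centred at about x=280. I'll check it with the wrist ray.

```bash
python3 - <<'E'
from h import *
s=load('w1');h=cv2.cvtColor(s['image'],cv2.COLOR_RGB2HSV)
m=((h[...,0]<5)|(h[...,0]>174))&(h[...,1]>170)&(h[...,2]>110)
n,l,st,c=cv2.connectedComponentsWithStats(m.astype(np.uint8))
for i in range(1,n):
  if st[i,4]>100: print(st[i],c[i],ray(s,*c[i],62),2*np.sqrt(st[i,4]/np.pi))
togo([(441,-304,200)])
E
```

```text
[279 175  23  22 398] [290.07035176 185.40452261] [ 443.21159374 -301.88898425   62.        ] 22.511093682995384
[204 221  19  15 240] [213.0625     228.95833333] [ 352.86949335 -200.85044485   62.        ] 17.480774889473267
t 3.1 tcp [ 438.7 -286.7  329.2] x [ 0.21  -0.978 -0.002] y [-0.978 -0.21   0.002] z [-0.002  0.001 -1.   ] F [ 0.5  0.5 -0.1] g 0.0 q [-0.27  0.15 -0.04 -0.   -1.37  2.05]
(441, -304, 200) -> [ 17.6   1.2 129.2]
```

>>> carry_out([
  [[16, 0, 30], 0],
  [[0, 0, 40], 0],
  [[0, 0, 40], 0],
  [[0, 0, 40], 0],
  [[0, 0, 40], 0],
  [[0, 0, 30], 0],
  [[0, 0, 20], 0],
  [[0, 0, 0], 0],
  [[0, 0, 0], 0],
])

```text
time: 4.0
tcp_pos: [443.3, -300.9, 91.0]
eef_rot: [0.779, -0.627, 0.0, 0.0]
contact_force: [0.6, -0.3, -0.2]
grip_width: 0.008
```

```bash
python3 - <<'E'
from h import *
togo([(442,-304,56)])
E
```

```text
t 4.0 tcp [ 443.3 -300.9   91. ] x [ 0.215 -0.977  0.   ] y [-0.977 -0.215  0.   ] z [ 0. -0. -1.] F [ 0.6 -0.3 -0.2] g 0.01 q [-0.29  0.37 -0.39  0.   -0.81  2.08]
(442, -304, 56) -> [ 2.7  2.  35. ]
```

>>> carry_out([
  [[2, 1, 12], 0],
  [[0, 0, 10], 0],
  [[0, 0, 4], 0],
  [[0, 0, 2], 0],
  [[0, 0, 0], 0],
])

```text
time: 4.5
tcp_pos: [442.3, -303.7, 62.8]
eef_rot: [0.779, -0.627, 0.0, -0.0]
contact_force: [-0.7, 2.1, 3.9]
grip_width: 0.007
```

>>> carry_out([
  [[0, 0, 2], 0],
  [[0, 0, 0], 0],
])

```text
time: 4.7
tcp_pos: [442.3, -303.7, 61.4]
eef_rot: [0.779, -0.627, 0.0, -0.0]
contact_force: [-1.4, 2.8, 7.5]
grip_width: 0.005
```

>>> carry_out([
  [[0, 0, 2], 0],
  [[0, 0, 0], 0],
])

```text
time: 4.9
tcp_pos: [442.4, -303.7, 61.2]
eef_rot: [0.779, -0.627, 0.0, 0.0]
contact_force: [-4.4, 5.0, 17.5]
grip_width: 0.006
```

>>> carry_out([
  [[0, 0, 2], 0],
  [[0, 0, 0], 0],
])

```text
time: 5.1
tcp_pos: [442.4, -303.7, 61.0]
eef_rot: [0.78, -0.626, 0.001, 0.0]
contact_force: [-6.9, 8.5, 29.9]
grip_width: 0.005
```

```bash
python3 - <<'E'
from h import *
s=snap('side','s1');a=s['image'][240:340,160:330][:,:,::-1];cv2.imwrite('pics/s1c.png',cv2.resize(a,None,fx=4.5,fy=4.5,interpolation=cv2.INTER_CUBIC))
for z in(61,67,55,45): print(z,proj(s,(442.4,-303.7,z)))
E
```

```text
61 [219.21175584 289.30929617]
67 [219.00043289 287.20706856]
55 [219.42158155 291.39662945]
45 [219.76800687 294.84284715]
```

View pics/s1c.png

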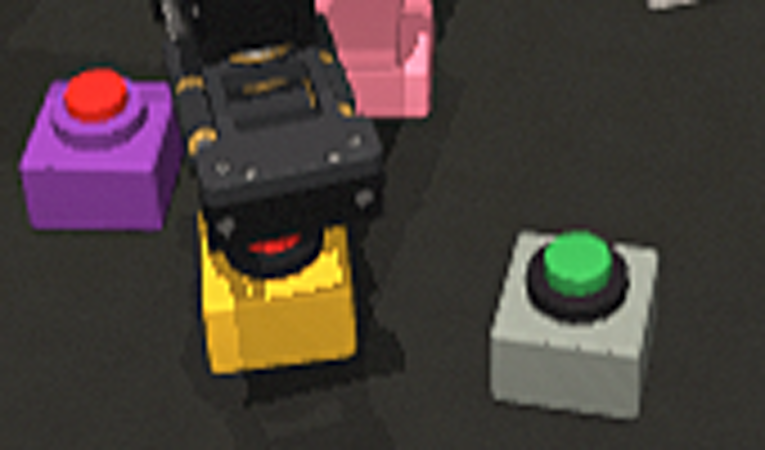

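>>> carry_out([
  [[0, 0, -10], 0],
  [[0, 0, -30], 0],
  [[0, 0, -40], 0],
  [[0, 0, -40], 0],
  [[0, 0, -40], 0],
  [[0, 0, 0], 0],
])

```text
time: 5.75
tcp_pos: [445.3, -305.6, 222.8]
eef_rot: [0.779, -0.627, 0.006, -0.001]
contact_force: [1.0, -0.4, -0.2]
grip_width: 0.006
```

```bash
python3 - <<'E'
from h import *
togo([(590,134,230),(623,141,230)])
E
```

```text
t 5.75 tcp [ 445.3 -305.6  222.8] x [ 0.214 -0.977  0.008] y [-0.977 -0.214 -0.01 ] z [ 0.012 -0.006 -1.   ] F [ 1.  -0.4 -0.2] g 0.01 q [-0.3   0.23 -0.21  0.   -1.11  2.09]
(590, 134, 230) -> [-398.3 -235.6   -8.1]
(623, 141, 230) -> [-398.1 -269.3   -7.8]
```

>>> carry_out([
  [[-20, -12, 0], 0],
  [[-38, -22, 0], 0],
  [[-38, -22, 0], 0],
  [[-38, -22, 0], 0],
  [[-38, -22, 0], 0],
  [[-38, -22, 0], 0],
  [[-38, -22, 0], 0],
  [[-38, -22, 0], 0],
  [[-38, -22, 0], 0],
  [[-38, -22, 0], 0],
  [[-36, -10, 0], 0],
  [[0, 0, 0], 0],
])

```text
time: 6.95
tcp_pos: [572.5, 135.7, 215.1]
eef_rot: [0.78, -0.625, -0.0, 0.0]
contact_force: [-0.1, -1.1, -0.3]
grip_width: 0.004
```

```bash
python3 - <<'E'
from h import *
togo([(623,141,230)])
s=snap('wrist','w2');s=snap('top','t2')
togo([(623,141,230)])
E
```

```text
t 6.95 tcp [572.5 135.7 215.1] x [ 0.218 -0.976 -0.   ] y [-0.976 -0.218  0.001] z [-0.001  0.    -1.   ] F [-0.1 -1.1 -0.3] g 0.0 q [ 0.51  0.33 -0.1  -0.   -1.15  1.28]
(623, 141, 230) -> [  5.9 -50.4 -15. ]
t 7.05 tcp [571.8 132.5 215.5] x [ 0.215 -0.977  0.   ] y [-0.977 -0.215  0.002] z [-0.002 -0.001 -1.   ] F [0.1 0.3 0.5] g 0.0 q [ 0.5   0.33 -0.1  -0.   -1.15  1.28]
(623, 141, 230) -> [  2.7 -51.8 -14.6]
```

View pics/w2.png

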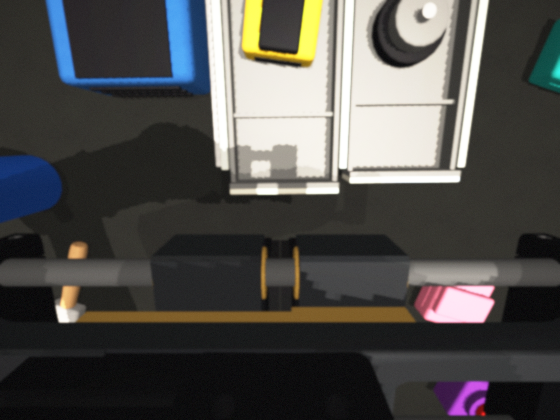

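The wrist view shows the left tray's lip from (230,188) to (338,188), its cross bar at row 115 and the battery at the top, (283,30). I'll check the lip's rays.

```bash
python3 - <<'E'
from h import *
s=load('w2');a=s['image'][90:210,200:370][:,:,::-1];cv2.imwrite('pics/w2c.png',cv2.resize(a,None,fx=4.5,fy=4.5,interpolation=cv2.INTER_CUBIC))
for p in [(230,183),(338,183),(230,191),(338,191)]: print(p,ray(s,*p,58).round(1))
for p in [(234,115),(331,115)]: print(p,ray(s,*p,38).round(1))
X=np.array([594,134.7,58]);n=np.array([.976,.216,0]);l=np.array([-.216,.976,0])
print([proj(s,X+n*a+l*b).round(1).tolist() for a in(-12,0,71) for b in(-60,60)])
E
```

```text
(230, 183) [581.8 193.9  58. ]
(338, 183) [607.4  78.3  58. ]
(230, 191) [573.  192.3  58. ]
(338, 191) [598.9  76.   58. ]
(234, 115) [653.3 205.6  38. ]
(331, 115) [676.5 101.3  38. ]
[[339.3, 194.6], [230.9, 194.5], [339.8, 183.9], [230.4, 183.8], [343.3, 115.8], [227.7, 115.7]]
```

View pics/w2c.png

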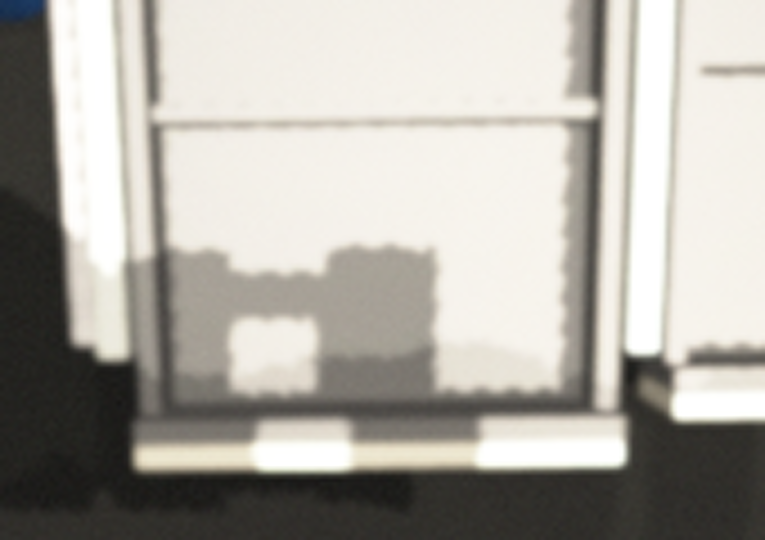

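The lip agrees with the first measurement to about 1 mm. Next I move over the bay and go down.

>>> carry_out([
  [[2, -26, 0], 0],
  [[0, -26, 0], 0],
  [[0, 0, 30], 0],
  [[0, 0, 35], 0],
  [[0, 0, 35], 0],
  [[0, 0, 0], 0],
  [[0, 0, 0], 0],
])

```text
time: 7.75
tcp_pos: [623.7, 139.9, 116.9]
eef_rot: [0.779, -0.627, 0.0, 0.0]
contact_force: [0.4, -0.0, 1.0]
grip_width: 0.007
```

```bash
python3 - <<'E'
from h import *
togo([(622,142,35)])
E
```

```text
t 7.75 tcp [623.7 139.9 116.9] x [ 0.213 -0.977  0.001] y [-0.977 -0.213  0.   ] z [-0.    -0.001 -1.   ] F [ 0.4 -0.   1. ] g 0.01 q [ 0.47  0.49 -0.09  0.   -0.98  1.31]
(622, 142, 35) -> [-2.5  1.2 81.9]
```

>>> carry_out([
  [[-2, 1, 25], 0],
  [[0, 0, 25], 0],
  [[0, 0, 20], 0],
  [[0, 0, 11], 0],
  [[0, 0, 0], 0],
])

```text
time: 8.25
tcp_pos: [622.3, 142.7, 36.0]
eef_rot: [0.779, -0.627, 0.0, -0.0]
contact_force: [0.1, 0.3, 0.3]
grip_width: -0.001
```

>>> carry_out([
  [[0, 8, 0], 0],
  [[0, 5, 0], 0],
  [[0, 4, 0], 0],
  [[0, 3, 0], 0],
  [[0, 3, 0], 0],
  [[0, 3, 0], 0],
  [[0, 0, 0], 0],
])

```text
time: 8.95
tcp_pos: [596.8, 137.6, 36.1]
eef_rot: [0.779, -0.627, 0.0, -0.001]
contact_force: [1.5, -0.3, 2.0]
grip_width: 0.004
```

>>> carry_out([
  [[0, 3, 0], 0],
  [[0, 4, 0], 0],
  [[0, 5, 0], 0],
  [[0, 5, 0], 0],
  [[0, 5, 0], 0],
  [[0, 5, 0], 0],
  [[0, 5, 0], 0],
  [[0, 5, 0], 0],
  [[0, 5, 0], 0],
  [[0, 5, 0], 0],
  [[0, 5, 0], 0],
  [[0, 4, 0], 0],
])

```text
time: 10.15
tcp_pos: [541.1, 125.2, 35.3]
eef_rot: [0.779, -0.627, -0.0, 0.0]
contact_force: [3.2, -2.0, 0.9]
grip_width: 0.001
```

```bash
python3 - <<'E'
from h import *
togo([])
s=snap('side','s3');cv2.imwrite('pics/s3c.png',cv2.resize(s['image'][100:300,180:400][:,:,::-1],None,fx=3,fy=3))
E
```

```text
t 10.15 tcp [541.1 125.2  35.3] x [ 0.213 -0.977  0.   ] y [-0.977 -0.213  0.001] z [-0.001 -0.    -1.   ] F [ 3.2 -2.   0.9] g 0.0 q [ 0.52  0.48 -0.39 -0.   -0.71  1.27]
```

View pics/s3c.png

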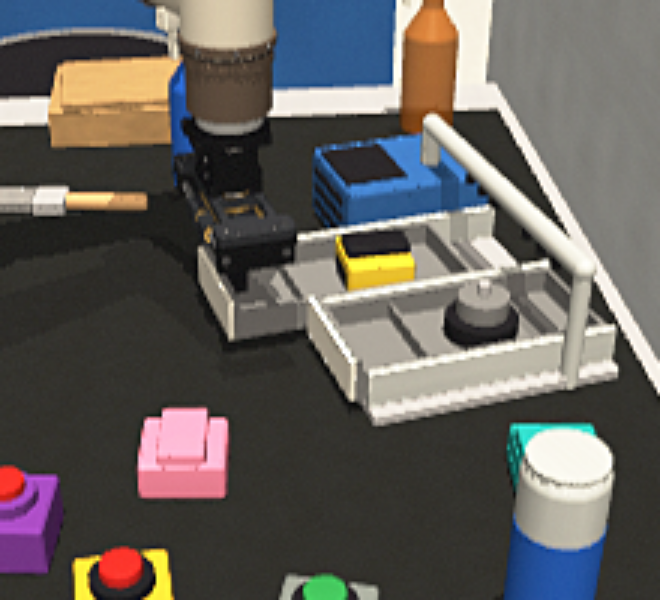

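The side view shows the left tray coming out with the battery on it, and the right tray unmoved. Before going on I check the gripper's clearance to the blue spray bottle.

```bash
python3 - <<'E'
from h import *
s=load('side0');h=cv2.cvtColor(s['image'],cv2.COLOR_RGB2HSV)
print('bottle base',ray(s,247,162,0))
print('brush',ray(s,174,167,10),ray(s,229,167,10))
t=load('top0');print(ray(t,130,238,80),ray(t,112,238,235))
E
```

```text
bottle base [515.88548674 434.15943594   0.        ]
brush [256.75252865 395.21227209  10.        ] [451.24179628 378.61520158  10.        ]
[513.82878044 425.52289701  80.        ] [509.98069549 420.04053143 235.        ]
```

>>> carry_out([
  [[0, 3, 0], 0],
  [[0, 4, 0], 0],
  [[0, 5, 0], 0],
  [[0, 5, 0], 0],
  [[0, 5, 0], 0],
  [[0, 5, 0], 0],
  [[0, 5, 0], 0],
  [[0, 4, 0], 0],
  [[0, 3, 0], 0],
  [[0, 2, 0], 0],
  [[0, 2, 0], 0],
  [[0, 0, 0], 0],
])

```text
time: 11.4
tcp_pos: [499.4, 116.2, 35.6]
eef_rot: [0.779, -0.627, -0.0, 0.0]
contact_force: [1.9, -0.5, -0.2]
grip_width: 0.007
```

>>> carry_out([
  [[0, 2, 0], 0],
  [[0, 3, 0], 0],
  [[0, 3, 0], 0],
  [[0, 2, 0], 0],
  [[0, 2, 0], 0],
  [[0, 0, 0], 0],
])

```text
time: 12.0
tcp_pos: [487.5, 113.6, 35.6]
eef_rot: [0.779, -0.627, -0.0, 0.0]
contact_force: [1.1, -1.4, 1.5]
grip_width: 0.006
```

>>> carry_out([
  [[0, 2, 0], 0],
  [[0, 2, 0], 0],
  [[0, 2, 0], 0],
  [[0, 2, 0], 0],
  [[0, 0, 0], 0],
])

```text
time: 12.5
tcp_pos: [483.5, 113.3, 36.0]
eef_rot: [0.779, -0.626, 0.002, -0.003]
contact_force: [9.9, -1.8, -5.1]
grip_width: 0.006
```

>>> carry_out([
  [[0, 2, 0], 0],
  [[0, 2, 0], 0],
  [[0, 2, 0], 0],
  [[0, 0, 0], 0],
])

```text
time: 12.9
tcp_pos: [483.2, 114.3, 37.1]
eef_rot: [0.78, -0.626, 0.005, -0.009]
contact_force: [21.0, -3.2, -12.6]
grip_width: 0.003
```

The tray stopped at TCP x≈483 with the force rising to 21 N. I back off from the lip and lift out.

>>> carry_out([
  [[0, -4, 0], 0],
  [[0, -5, 0], 0],
  [[0, -6, 0], 0],
  [[0, -6, 0], 0],
  [[0, 0, 0], 0],
  [[0, 0, -15], 0],
  [[0, 0, -30], 0],
  [[0, 0, -40], 0],
  [[0, 0, -40], 0],
  [[0, 0, -40], 0],
  [[0, 0, 0], 0],
])

```text
time: 14.0
tcp_pos: [497.7, 116.3, 206.4]
eef_rot: [0.779, -0.627, 0.003, -0.005]
contact_force: [0.5, 0.9, 0.5]
grip_width: 0.002
```

```bash
python3 - <<'E'
from h import *
togo([])
s=snap('side','s4');cv2.imwrite('pics/s4c.png',cv2.resize(s['image'][130:330,150:400][:,:,::-1],None,fx=3,fy=3))
s=snap('wrist','w4')
E
```

```text
t 14.0 tcp [497.7 116.3 206.4] x [ 0.214 -0.977 -0.002] y [-0.977 -0.214 -0.012] z [ 0.011  0.005 -1.   ] F [0.5 0.9 0.5] g 0.0 q [ 0.55  0.2  -0.3   0.   -1.06  1.24]
```

View pics/s4c.png

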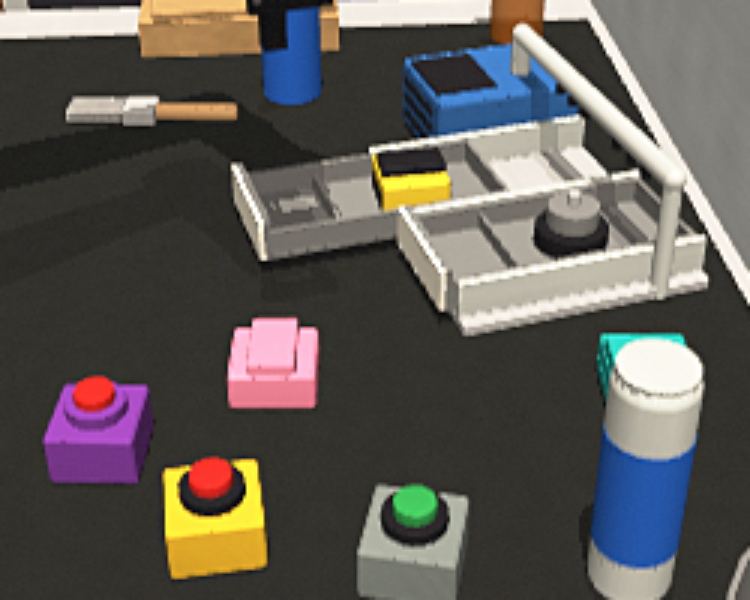

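View pics/w4.png

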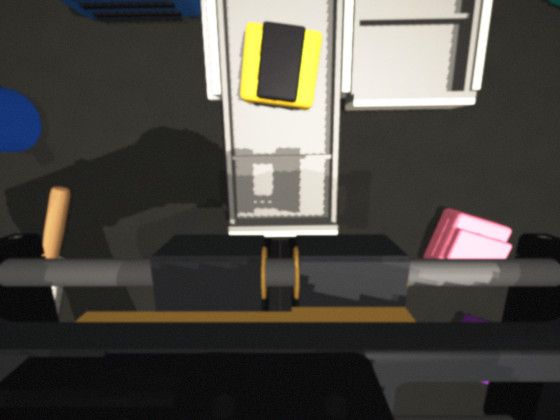

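```bash
python3 - <<'E'
from h import *
s=load('w4'); n=np.array([.976,.216,0])
c=(ray(s,231,226,58)+ray(s,337,226,58))/2;print(c,(np.array([594.5,135.5,58])-c)@n)
print(ray(s,347,98,58)-ray(s,231,226,58), (ray(s,410,97,58)-c)@n)
print(bot.hand_in()); togo([])
E
```

```text
[474.20905352 106.8363536   58.        ] 123.59531138192426
[153.95327513 -88.98489859   0.        ] 131.88677965844093
the job is handed in; nothing more can be done
None
the job is handed in; nothing more can be done
```

I pressed the red button fully in and drew the battery's tray out to its stop, then lifted the arm clear and handed the job in. No verdict was reported.

- **Red button:** I pressed the one on the yellow box with the closed fingertips until it stopped moving. The force rose to 30 N against a 5 N spring, with only 0.2 mm of movement in each of the last two steps. I didn't measure the button's travel directly. The forces fit the full 6 mm.
- **Tray:** I hooked the closed fingers inside the left tray's lip and pulled until it would go no further, where the force rose from about 2 N to 21 N. The wrist camera put the lip about 124 mm from where it started. A 140 mm stop would mean the tray started about 16 mm out, which is within the stated 0–20 mm. That matches the left lip starting about 13 mm further out than the right one.
- **Last pictures:** The battery is on the drawn-out tray behind the cross bar, slightly rotated. I never touched it, and I didn't compare its angle with the first picture. The right tray, the motor, the green button and everything else in the views look unmoved.
- **Checks that disagreed:** The three estimates of the button's centre differed by 2–3 mm, so I aimed between them. I did not take a final top-camera picture.

The last clock reading was 14.0 s of the 48 s allowed.

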